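# Hang the filter holder in the lever espresso machine and hold the lever down for the soak

### The job

The filter holder on the mat is filled and ready: hang it by its two lugs on the machine's rails, slide it in under the group up to the stops, and let go of it. Then take the wooden cross grip of the brewing lever, push the lever down against its spring past the click of its catch and on to the bottom stop without letting it fly back up, and finish while still holding it fully down, for the soak. Leave the cup under the group, the milk jug and the large mug where they are.

Things in the scene. Friction and masses are not known exactly. Their poses are not given: they have to be found in the camera images.
- machine: white lever espresso machine, 265 x 220 mm, 310 mm high, fixed. Origin: middle of its underside; its -x axis points out of its front (to the robot), +z up, +y to its left seen from the robot. Round chrome group, 82 mm across, underside 152 mm above the worktop, overhangs the drip tray, axis 85 mm in front of the origin. Lever on the -y side
- seat (a point): on the group's axis, level with the tops of the two rails below it: where holder_lugs lies when the filter holder is home. Rails: along the machine's x, tops 140 mm above the worktop, each 10 mm wide, 60 mm apart inside, brass stops at the inner end, a red mark on each where the lugs' front ends lie when home. Axes as the machine's
- rail_front (a point): midway between the rails, level with their tops, 76 mm in front of seat. The rails stick out about 80 mm in front of the group; when holder_lugs lies here, the lugs rest on this open part, 12 mm clear of the group. Lugs can be set down here from above, then slid in along the machine's x. Axes as the machine's
- holder: filter holder, 0.42 kg: steel cup 52 mm across, 55 mm high, upright on its flat base on the black mat (5 mm high); two flat lugs (48 mm long along x, 6 mm thick, out to 39 mm either side of the axis), undersides 49 mm above the base; dark wood handle along its -x axis, 73 to 192 mm from the axis. Centre of mass within 25 mm of the cup's axis. Origin: centre of the base; z up
- holder_lugs (a point): on the filter holder's axis, level with the undersides of its lugs (49 mm above the base). Axes as the holder's
- holder_handle (a point): middle of the filter holder's wood handle, 130 mm along -x from the holder's axis and 40 mm above its base; flat-sided bar 22 mm wide, 24 mm high, along the holder's x. Axes as the holder's
- lever_angle (a joint): angle of the brewing lever: 0 at rest, 0.56 rad above level, pointing forward (-x); grows as pushed down; bottom stop at 1.03. A spring always drives it back to 0 (at the grip about 8 N at the start, 15 N at the bottom, some 3 N more at the catch). The catch clicks in at about 0.84 rad; from then on the lever springs back to about 0.82 at most if let go
- lever_hinge (a point): point on the lever's axis of rotation (along the machine's y), in the plane of the middle of the cross grip, 220 mm above the worktop. Axes as the machine's
- pawl (a joint): lift of the brass pawl slider (with a round pull knob) above the lever's pivot: 0 down; the lever's pin lifts it by about 8 mm as it goes by, then it snaps back to 0 behind the pin (the click)
- cup: small espresso cup, 62 mm across, 51 mm high, standing on the drip tray (30 mm above the worktop) under the group. Origin: middle of its base
- jug: pewter milk jug, 102 mm high, beside the machine on its lever side. Origin: middle of its base
- mug: large speckled white mug, 90 mm across, 88 mm high, left of the machine. Origin: middle of its base
- lever_grip (a point): dark wood cross grip at the end of the lever: round bar 24 mm thick and 92 mm long, along the machine's y, standing out on the side away from the machine. The point is its middle. It moves on an arc of 210 mm radius about lever_hinge and may turn in the fingers
- lever: the whole lever: chrome rod with the wood cross grip. Origin: on its axis of rotation, 70 mm to the left (+y of the machine) of lever_hinge

How it is judged:
By the outcome, as a careful person would: the job done as asked, in the order asked, and still so for the second after the job is handed in, while the arm keeps its last pose, push and grip.
It also fails if it takes over 62 s, if anything falls off the work surface, if the arm or the gripper's body presses on something with over 40 N, if the wrist force passes 120 N, or if a joint passes its speed limit or range.

### The arm

A 6-joint arm with a two-finger parallel gripper is mounted at the origin on a cart in front of the work surface, level with it; the furniture and walls round the work are solid. World frame = base frame: x ahead of the robot, y to its left, z up, the work surface at z = 0. Lengths are in mm, angles in rad, forces in N, time in s.
With the tool pointing down it reaches from about 275 to 750 mm from the base axis. Payload 10.2 kg.
Tool frame: the origin (TCP) lies between the finger pads; the fingertips stand 22 mm ahead of it and the grasp point (between the pads) lies 3 mm ahead of it (ctrl.nose_length is the distance from the TCP to the fingertips, in mm); y points along the fingers, z is the direction in which the jaws open and shut, and the axes are right-handed (so a half turn about y gives the same grasp; the last joint's range is limited). The gripper opens to 85 mm and grips with 20 to 120 N. Pads are 22 mm wide; open, the fingers measure 114 mm over their backs; the gripper's body (76 mm by 85 mm) begins 54 mm behind the grasp point. The pads swing forward as they close: fully open they stand 13 mm farther back than shut.
Start: joints at [-1.378, 0.313, 1.498, -0, 1.331, -0.223], TCP at [212.047, -480.278, 253.294] pointing down, gripper open.
Joint ranges: [-2.94, 2.94], [-0.97, 2.17], [0.19, 2.56], [-1.23, 4.37], [0.02, 3.11], [-2.88, 2.88]. Speed limits (rad/s): [2.39, 2.39, 3.01, 3.14, 3.14, 3.14].

### API

Orientations are given as a unit quaternion [w, x, y, z].
In Python, from rig import ctrl, eyes, models gives the robot as it stands.
- The arm moves only by the shell command python3 -m crank 'ROWS' [FORCE]. ROWS is JSON, a list of rows, each an object with "dp": the shift along the tool's x, y, z in mm, a list of three; "roll": the turn about the tool's y in rad; "gripper": the closure in counts, from 0 (fully open) to 255 (shut). A call has 1 to 10 rows; each row is the pose to reach, as a shift and turn from the pose commanded when the call began, along the tool's axes at that moment; what a row does not reach only later rows make up. A row lasts 1/12 s, in which the tool goes at most 41.7 mm and 7.16 degrees, less where a joint would pass 70% of its speed; a pose out of reach is approached as far as the arm can. A call with a gripper value outside its range is refused whole. The fingers move at their own pace and stop on an object; FORCE is the grip in N (left out, the last holds). Time passes only in rows, so rows that repeat a pose let the fingers close. It gives the time, the measured TCP pose, the force and the opening at its end, in the units of the state.
- ctrl.sense(): the state, without advancing time (a new reading comes with each control period).
- eyes.capture(name): name is "side" or "top"; returns a dict with "color" (400x640x3 uint8, red, green, blue), "fx", "fy", "cx", "cy" (pixels), "R" (3x3) and "t" (3): a world point X has camera coordinates R X + t. Camera axes: x right, y down, z forward; pixel columns grow to the right and rows downward; lengths in mm; the calibration is good to about 2 mm. A picture is of the moment at which its call begins. There is no depth.
- ctrl.finish_job(): hands the job in, once; it reports no verdict.
Trained networks look in a picture, given as the dict that the camera call returned (one of the last four; its "shot" number tells which), for a name from the list of things; names that differ only in an ending like _2 or _b are one class to them, and where a whole thing is asked for, a point or a joint stands for the part that bears it (a point fixed in the world has none). Each returns a list of dicts, best first, with "confidence" (0 to 1); they miss things now and then, are a little off and sometimes report something else, mostly with a low value. They report only what shows in the picture. A call takes as long as a camera call.
- models.spot_in(picture, label): "extent" ([centre column, centre row, width, height] in pixels, round what is visible of it).
- models.spot_point(picture, label): "centre" ([column, row] in pixels: a listed point, or the origin of a listed thing).
The state is a dict: "time_s": time; "joints": joint angles; "dq": joint speeds; "tau": joint torques, N m; "eef_pos": TCP position; "ee_rot": TCP orientation; "force": force on the tool from outside, world axes, zero at the start; "wrist_torque": the same for the moment, N m; "grip_width": opening from 0.0 (shut) to 1.0 (fully open).
Only numpy, scipy, OpenCV 4.12 (cv2) and the standard library are available. Lean on these libraries where they do the work, as an engineer would, in place of code of your own. Each camera call takes 0.05 s, during which the arm holds its last target. There are 200 camera calls.

## Working session

There is one attempt and no reset: what is moved stays moved. The work goes in short steps, Python scripts to look and compute and a shell command to move; the robot and the scene stay as the last step left them, time stands still between calls to the robot, and variables do not carry over. Pictures are saved under pics/ and viewed, about 8 in all and at most 12, crops included, and the job is handed in when it is done.

```bash
mkdir -p pics; ls; cat > h.py <<'E'
import numpy as np, cv2
from rig import ctrl, eyes, models
from scipy.spatial.transform import Rotation as Rn
def cap(n):
    return eyes.capture(n)
def ray(p,uv):
    R=np.array(p["R"]);t=np.array(p["t"])
    d=R.T@np.array([(uv[0]-p["cx"])/p["fx"],(uv[1]-p["cy"])/p["fy"],1]); return -R.T@t,d/np.linalg.norm(d)
def onz(p,uv,z):
    o,d=ray(p,uv); return o+d*(z-o[2])/d[2]
def tri(a,ua,b,ub):
    o1,d1=ray(a,ua);o2,d2=ray(b,ub)
    A=np.stack([d1,-d2],1);s=np.linalg.lstsq(A,o2-o1,rcond=None)[0]
    x=o1+s[0]*d1;y=o2+s[1]*d2
    return (x+y)/2,np.linalg.norm(x-y)
def proj(p,X):
    c=np.array(p["R"])@np.array(X,float)+np.array(p["t"]);return [p["fx"]*c[0]/c[2]+p["cx"],p["fy"]*c[1]/c[2]+p["cy"]]
def save(p,f): cv2.imwrite("pics/"+f,p["color"][:,:,::-1])
def toolR():
    q=ctrl.sense()["ee_rot"];return Rn.from_quat([q[1],q[2],q[3],q[0]]).as_matrix()
E
cat > a.py <<'E'
from h import *
np.set_printoptions(precision=1,suppress=True)
s=cap("side");t=cap("top")
save(s,"side0.png");save(t,"top0.png")
print(ctrl.sense());print(toolR())
for n,p in(("side",s),("top",t)):
    o,d=ray(p,(320,200));print(n,o,d,p["fx"])
for l in "machine seat rail_front holder holder_lugs holder_handle lever_hinge lever_grip lever cup jug mug".split():
    a=models.spot_point(s,l);b=models.spot_point(t,l)
    print(l,[(np.round(x["centre"]),round(x["confidence"],2)) for x in a[:2]],[(np.round(x["centre"]),round(x["confidence"],2)) for x in b[:2]], *(tri(s,a[0]["centre"],t,b[0]["centre"]) if a and b else ()))
E
python3 a.py
```

```text
pics
{'time_s': 0.1, 'joints': array([-1.4,  0.3,  1.5, -0. ,  1.3, -0.2]), 'dq': array([-0., -0., -0.,  0., -0.,  0.]), 'tau': array([  0. , -41.3, -26. ,  -0. ,   0. ,  -0. ]), 'eef_pos': array([ 212. , -480.1,  252.8]), 'ee_rot': array([ 0.1, -0.1,  0.7, -0.7]), 'force': array([-0.4,  0.2,  0. ]), 'wrist_torque': array([0., 0., 0.]), 'grip_width': 0.9970264261148241}
[[-0.9 -0.   0.4]
 [-0.4  0.  -0.9]
 [-0.  -1.  -0. ]]
side [ 301.1 1167.8 1052.5] [ 0.2 -0.8 -0.6] 513.2473794465882
top [ 357.5  -28.4 1228.5] [ 0.2  0.1 -1. ] 406.1411944609157
machine [(array([275., 228.]), 0.79), (array([309., 149.]), 0.39)] [(array([421., 256.]), 0.61), (array([368., 189.]), 0.57)] [ 761.1 -274.1 -252. ] 143.98993661371526
seat [(array([298., 196.]), 0.8)] [(array([359., 199.]), 0.65)] [650.2   3.7 139.4] 3.9149626605588486
rail_front [(array([323., 196.]), 0.74)] [(array([349., 223.]), 0.79)] [576.2  -6.4 144.2] 3.496504037794495
holder [(array([305., 314.]), 0.64), (array([300., 221.]), 0.58)] []
holder_lugs [(array([307., 300.]), 0.63)] [(array([248., 180.]), 0.57)] [543.1 317.9  55. ] 0.8001588808810357
holder_handle [(array([362., 314.]), 0.75)] [(array([218., 219.]), 0.71), (array([368., 188.]), 0.44)] [399.5 326.4  52.2] 5.246158569939413
lever_hinge [] []
lever_grip [(array([371., 109.]), 0.56)] [(array([418., 296.]), 0.76)] [ 480.7 -219.3  332.8] 2.1020163458703442
lever [(array([312., 146.]), 0.73)] [(array([408., 218.]), 0.92), (array([251., 184.]), 0.53)] [ 642.6 -128.3  233.9] 3.2508861273579504
cup [(array([302., 226.]), 0.92)] [(array([358., 210.]), 0.64), (array([416., 296.]), 0.22)] [647.9  -6.7  15. ] 0.1422234029775732
jug [(array([324., 186.]), 0.57)] [(array([422., 255.]), 0.65)] [ 632.4 -242.1    4.2] 3.4098518092049814
mug [(array([255., 308.]), 0.85)] [(array([276., 147.]), 0.66)] [690.2 321.5  -6.1] 3.5094546150496893
```

View pics/side0.png

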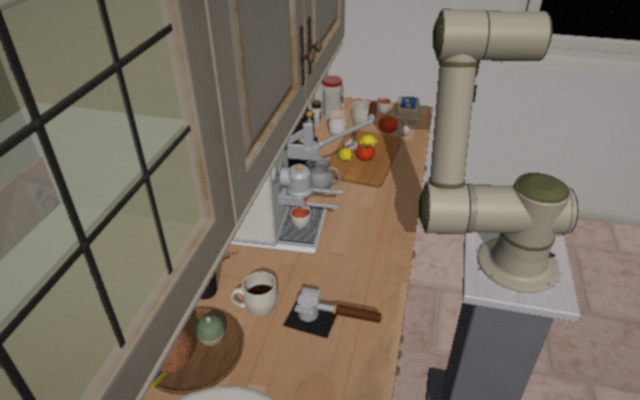

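View pics/top0.png

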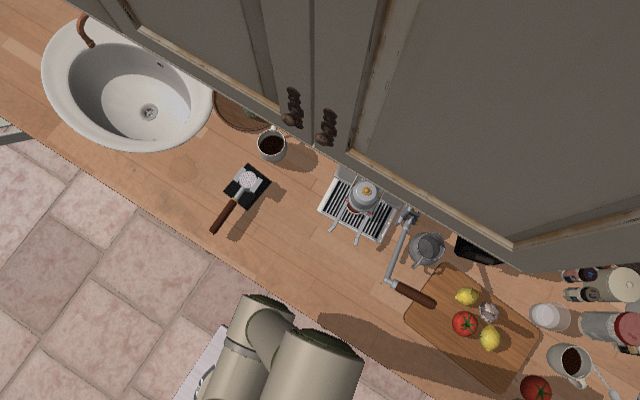

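The pictures show the holder on its mat (top 248,180, handle towards 212,230), the machine's rails at (355,215), and the lever grip at (415,294). The detections agree with the picture except "machine", and the arm is clear of everything. Next I refine the yaws.

```bash
cat > b.py <<'E'
from h import *
np.set_printoptions(precision=1,suppress=True)
s=cap("side");t=cap("top")
Z=dict(seat=140,rail_front=140,holder_lugs=54,holder_handle=45,lever_grip=331.5,lever=220,cup=30,jug=0)
for l,z in Z.items():
    r=[]
    for p in(s,t):
        a=models.spot_point(p,l); r.append((onz(p,a[0]["centre"],z)[:2],round(a[0]["confidence"],2)) if a else None)
    print(l,r)
# handle segmentation
for n,p,(x0,y0,x1,y1),z in(("top",t,(195,190,245,240),50),("side",s,(330,300,388,325),50)):
    hsv=cv2.cvtColor(p["color"],cv2.COLOR_RGB2HSV)[y0:y1,x0:x1]
    m=((hsv[:,:,2]<125)&(hsv[:,:,1]>120)&((hsv[:,:,0]<13)|(hsv[:,:,0]>170))).astype(np.uint8)
    k,lab,st,_=cv2.connectedComponentsWithStats(m);i=1+np.argmax(st[1:,4]);ys,xs=np.where(lab==i)
    P=np.c_[xs+x0,ys+y0]; W=np.array([onz(p,q,z)[:2] for q in P]);c=W.mean(0);u,sv,v=np.linalg.svd(W-c);pr=(W-c)@v[0]
    print(n,len(P),c,v[0],np.arctan2(v[0][1],v[0][0]),c+v[0]*pr.min(),c+v[0]*pr.max())
a=cv2.resize(t["color"][100:330,190:450],None,fx=2.6,fy=2.6,interpolation=cv2.INTER_CUBIC)
cv2.imwrite("pics/topc.png",a[:,:,::-1])
a=cv2.resize(s["color"][90:260,230:400],None,fx=3.5,fy=3.5,interpolation=cv2.INTER_CUBIC)
cv2.imwrite("pics/sidec.png",a[:,:,::-1])
E
python3 b.py
```

```text
seat [None, (array([646.1,   3.3]), 0.88)]
rail_front [(array([ 686.9, -268.7]), 0.51), (array([572.5,  -6.2]), 0.95)]
holder_lugs [(array([548.3, 317. ]), 0.8), (array([543. , 321.4]), 0.69)]
holder_handle [(array([409.5, 320.2]), 0.57), (array([411. , 329.4]), 0.87)]
lever_grip [(array([ 489.7, -220.2]), 0.96), (array([ 481.1, -216.9]), 0.86)]
lever [(array([ 653.2, -129.5]), 0.57), (array([ 654.9, -129.1]), 0.98)]
cup [(array([648.1,   0.7]), 0.94), (array([648. , -13.6]), 0.58)]
jug [(array([ 631.8, -242.6]), 0.9), (array([ 641.3, -236.3]), 0.9)]
top 274 [411.6 321.9] [-1.  0.] 3.124987647242263 [467.8 320.9] [356.  322.8]
side 425 [410.4 325.2] [-1.  0.] 3.1172360919262188 [464.8 323.8] [356.2 326.5]
```

View pics/topc.png

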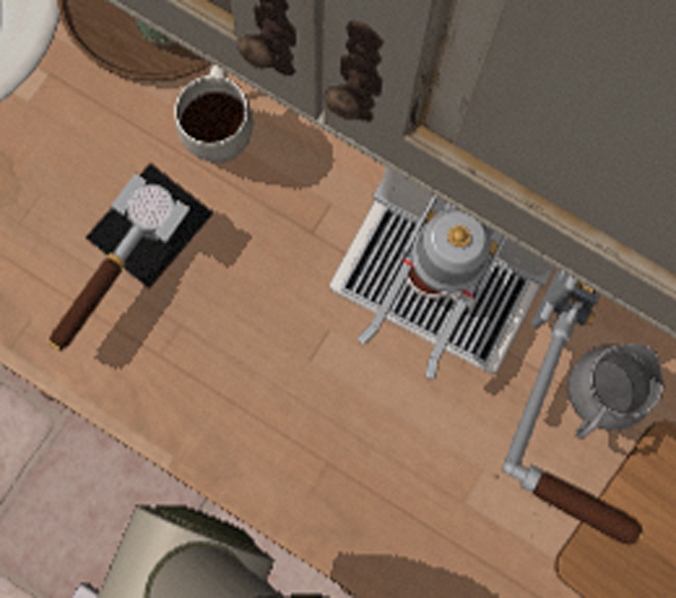

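View pics/sidec.png

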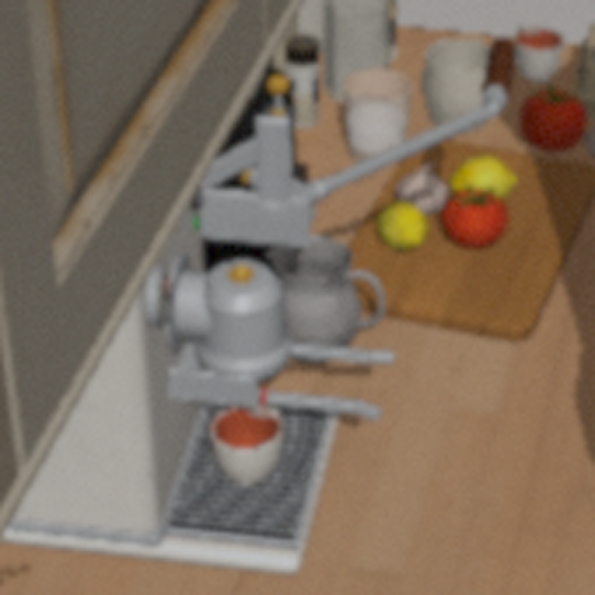

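The crops match the detections. The holder is yawed about -0.02. The red marks are at crop (408,262) and (468,294), and the rail tips bend outward at (365,338) and (432,373). I need a second yaw estimate for the machine and a helper to turn targets into rows.

```bash
cat >> h.py <<'E'
def go(x,y,z,yaw):
    "print dp (tool axes now) and roll so that tool z (jaw axis) is perpendicular to heading yaw"
    st=ctrl.sense();R=toolR();d=R.T@(np.array([x,y,z])-st["eef_pos"])
    zd=np.array([-np.sin(yaw),np.cos(yaw),0]);best=None
    b=R.T@zd
    r=np.arctan2(b[0],b[2])   # Ry(r) z = (sin r,0,cos r)
    r=(r+np.pi/2)%np.pi-np.pi/2
    print("dp",np.round(d,1),"roll",round(r,3),"q",np.round(st["joints"],2),"pos",np.round(st["eef_pos"],1),"F",np.round(st["force"],1),"w",round(st["grip_width"],3),"t",st["time_s"])
E
python3 - <<'E'
from h import *
np.set_printoptions(precision=3,suppress=True)
t=cap("top")
f=lambda u,v,z:onz(t,(190+u/2.6,100+v/2.6),z)[:2]
for n,a,b,z in(("tray",(333,287),(487,370),30),("marks",(408,262),(468,294),140),("tips",(365,338),(432,373),138),("grip",(530,482),(640,535),331)):
    A,B=f(*a,z),f(*b,z);d=A-B;print(n,A,B,np.arctan2(-d[0],d[1]),np.hypot(*d))
A,B=f(385,315,140),f(412,268,140);d=B-A;print("railL",A,B,np.arctan2(d[1],d[0]))
A,B=f(440,345,140),f(468,300,140);d=B-A;print("railR",A,B,np.arctan2(d[1],d[0]))
go(405.5,323.5,200,-0.02)
E
```

```text
tray [580.334  93.727] [ 591.636 -106.261] 0.056455665881888335 200.30718984167618
marks [625.102  29.533] [629.046 -41.845] 0.055195948821324545 71.48626838097861
tips [531.841  25.607] [537.51  -52.461] 0.0724884200163818 78.2728580261292
grip [ 470.671 -164.222] [ 481.571 -262.504] 0.11045354692407656 98.88525199356224
railL [563.406  20.511] [621.764  22.579] 0.03543287981060598
railR [566.747 -44.51 ] [623.487 -45.097] -0.010338858044773636
dp [-501.6   53.3 -657.1] roll 0.436 q [-1.38  0.31  1.5   0.    1.33 -0.22] pos [ 212.  -480.3  253.3] F [-0.2 -0.5  0.9] w 0.998 t 2.25
```

```bash
python3 -m crank '[{"dp":[-25,0,-33],"roll":0.04,"gripper":0},{"dp":[-50,0,-66],"roll":0.09,"gripper":0},{"dp":[-75,0,-99],"roll":0.13,"gripper":0},{"dp":[-100,0,-132],"roll":0.17,"gripper":0},{"dp":[-125,0,-165],"roll":0.22,"gripper":0},{"dp":[-150,0,-198],"roll":0.26,"gripper":0},{"dp":[-175,0,-231],"roll":0.31,"gripper":0},{"dp":[-200,0,-264],"roll":0.35,"gripper":0},{"dp":[-225,0,-297],"roll":0.39,"gripper":0},{"dp":[-250,0,-330],"roll":0.436,"gripper":0}]'
cat > c.py <<'E'
from h import *
np.set_printoptions(precision=3,suppress=True)
s=cap("side");t=cap("top")
for n,p,(x0,y0,x1,y1) in(("top",t,(335,195,380,225)),("side",s,(285,180,340,215))):
    K=4;im=cv2.resize(p["color"][y0:y1,x0:x1],None,fx=K,fy=K,interpolation=cv2.INTER_CUBIC).astype(int)
    m=((im[:,:,0]-im[:,:,1]>50)&(im[:,:,0]-im[:,:,2]>50)).astype(np.uint8)
    k,lab,st,c=cv2.connectedComponentsWithStats(m)
    for i in range(1,k):
        if st[i,4]>20:
            uv=(c[i]+.5)/K-.5+[x0,y0];print(n,uv,st[i],onz(p,uv,140))
    o=cv2.resize(im.astype(np.uint8),None,fx=3,fy=3);cv2.imwrite(f"pics/{n}m.png",o[:,:,::-1])
go(405.5,323.5,200,-0.02)
E
python3 c.py
```

```text
time_s: 3.08
eef_pos: [307.3, -75.6, 253.6]
ee_rot: [0.008, -0.009, -0.707, 0.707]
force: [2.2, 0.4, 0.2]
grip_width: 0.997
top [346.568 200.676] [ 39  18  17  15 127] [624.807  30.498 140.   ]
top [351.025 208.2  ] [62 50  8 10 40] [613.139   9.187 140.   ]
top [369.402 212.445] [132  67  15  10  82] [629.7   -39.566 140.   ]
side [304.85  202.468] [78 83  7 17 70] [624.112  31.543 140.   ]
side [299.408 211.273] [  28  109   67   31 1578] [628.657  74.626 140.   ]
dp [ -92.4   53.8 -397.1] roll 0.007 q [-0.61 -0.18  2.03  0.    1.29  0.98] pos [307.9 -72.3 253.5] F [-0.3  0.2  0.1] w 0.999 t 3.1833
```

View pics/topm.png

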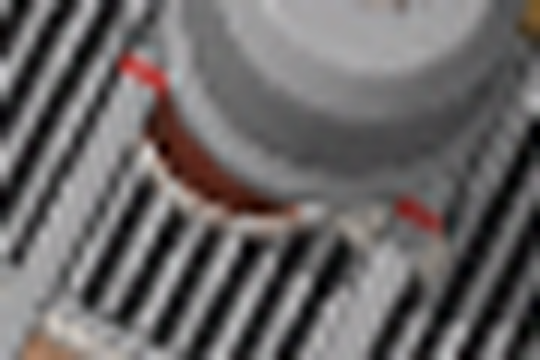

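```bash
python3 -m crank '[{"dp":[-9,3,-38],"roll":0,"gripper":0},{"dp":[-18,6,-76],"roll":0,"gripper":0},{"dp":[-27,12,-114],"roll":0,"gripper":0},{"dp":[-36,20,-152],"roll":0,"gripper":0},{"dp":[-45,30,-190],"roll":0,"gripper":0},{"dp":[-54,40,-228],"roll":0.007,"gripper":0},{"dp":[-63,54,-266],"roll":0.007,"gripper":0},{"dp":[-72,54,-304],"roll":0.007,"gripper":0},{"dp":[-81,54,-342],"roll":0.007,"gripper":0},{"dp":[-90,54,-380],"roll":0.007,"gripper":0}]'
python3 - <<'E'
from h import *
go(405.5,323.5,48,-0.02)
E
```

```text
time_s: 4.02
eef_pos: [405.5, 302.4, 199.0]
ee_rot: [0.01, -0.009, -0.707, 0.707]
force: [1.0, -0.3, -0.1]
grip_width: 0.996
dp [  0.5 151.  -21.1] roll -0.007 q [ 0.41  0.32  1.63 -0.    1.19  2.01] pos [405.5 302.4 199. ] F [ 1.  -0.3 -0.1] w 0.996 t 4.0167
```

```bash
python3 -m crank '[{"dp":[0,20,-16],"roll":0,"gripper":0},{"dp":[0,50,-16],"roll":0,"gripper":0},{"dp":[0,80,-16],"roll":0,"gripper":0},{"dp":[0,110,-16],"roll":0,"gripper":0},{"dp":[0,135,-16],"roll":0,"gripper":0},{"dp":[0,151,-16],"roll":0,"gripper":0},{"dp":[0,151,-16],"roll":0,"gripper":0},{"dp":[0,151,-16],"roll":0,"gripper":0}]'
python3 - <<'E'
from h import *
go(405.5,323.5,48,-0.02)
s=cap("side");t=cap("top")
a=cv2.resize(s["color"][250:360,270:430],None,fx=4,fy=4);b=cv2.resize(t["color"][140:260,180:300],None,fx=3,fy=3)
cv2.imwrite("pics/g.png",a[:,:,::-1])
for p in (s,t):
  for l in("holder_lugs","holder_handle"):
    r=models.spot_point(p,l);print(l,[(onz(p,x["centre"],54 if l[-1]=="s" else 45),x["confidence"]) for x in r[:1]])
E
```

```text
time_s: 4.68
eef_pos: [405.8, 316.3, 48.2]
ee_rot: [0.01, -0.009, -0.707, 0.707]
force: [0.8, -0.4, 0.9]
grip_width: 1.004
dp [ 0.5  0.2 -7.2] roll -0.008 q [ 0.43  0.55  1.75 -0.    0.84  2.03] pos [405.8 316.3  48.2] F [ 0.8 -0.4  0.9] w 1.004 t 4.6833
holder_lugs [(array([545.89220029, 312.96985002,  54.        ]), 0.59)]
holder_handle [(array([400.28396291, 313.13914797,  45.        ]), 0.84)]
holder_lugs [(array([535.53835164, 326.8776873 ,  54.        ]), 0.56)]
holder_handle [(array([407.69495375, 317.73352991,  45.        ]), 0.62)]
```

View pics/g.png

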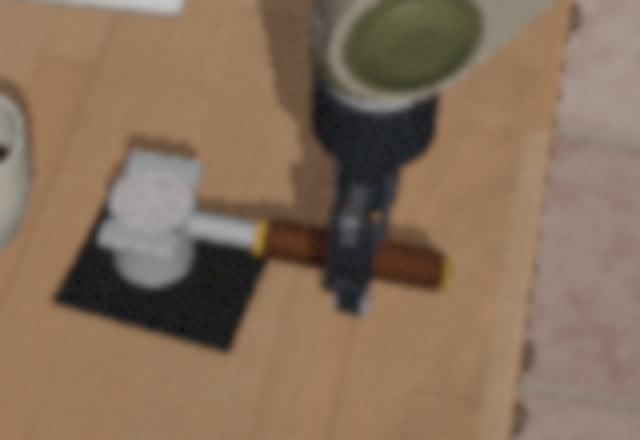

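Fingers straddle the handle's middle, seen at (350,245) in the crop. I shift 6 mm outward and 7 mm sideways, then close.

```bash
python3 -m crank '[{"dp":[6,0,-7],"roll":0,"gripper":0},{"dp":[6,0,-7],"roll":0,"gripper":120},{"dp":[6,0,-7],"roll":0,"gripper":255},{"dp":[6,0,-7],"roll":0,"gripper":255},{"dp":[6,0,-7],"roll":0,"gripper":255},{"dp":[6,0,-7],"roll":0,"gripper":255},{"dp":[6,0,-7],"roll":0,"gripper":255},{"dp":[6,0,-7],"roll":0,"gripper":255},{"dp":[6,0,-7],"roll":0,"gripper":255},{"dp":[6,0,-7],"roll":0,"gripper":255}]' 120
python3 -m crank '[{"dp":[0,0,0],"roll":0,"gripper":255},{"dp":[0,-5,0],"roll":0,"gripper":255},{"dp":[0,-15,0],"roll":0,"gripper":255},{"dp":[0,-30,0],"roll":0,"gripper":255},{"dp":[0,-50,0],"roll":0,"gripper":255},{"dp":[0,-75,0],"roll":0,"gripper":255},{"dp":[0,-100,0],"roll":0,"gripper":255},{"dp":[0,-125,0],"roll":0,"gripper":255},{"dp":[0,-125,0],"roll":0,"gripper":255},{"dp":[0,-125,0],"roll":0,"gripper":255}]'
cat > d.py <<'E'
from h import *
np.set_printoptions(precision=1,suppress=True)
s=cap("side");t=cap("top");st=ctrl.sense();print(st["eef_pos"],st["force"],st["wrist_torque"],st["grip_width"],st["joints"])
for l in("holder_lugs","holder_handle"):
    a=models.spot_point(s,l);b=models.spot_point(t,l)
    print(l,a[:1],b[:1],*(tri(s,a[0]["centre"],t,b[0]["centre"]) if a and b else ()))
a=cv2.resize(s["color"][180:360,230:430],None,fx=3,fy=3);cv2.imwrite("pics/l.png",a[:,:,::-1])
E
python3 d.py
```

```text
time_s: 5.82
eef_pos: [399.8, 323.9, 48.4]
ee_rot: [-0.009, 0.01, 0.707, -0.707]
force: [-1.5, 1.7, 1.4]
grip_width: 0.236
time_s: 6.65
eef_pos: [399.6, 323.8, 173.9]
ee_rot: [-0.009, 0.01, 0.707, -0.707]
force: [-0.8, -0.2, -6.0]
grip_width: 0.241
[398.8 323.4 171.8] [ 0.6 -0.7 -4.2] [0.  0.6 0.1] 0.23829840531148436 [0.5 0.4 1.6 0.  1.1 2.1]
holder_lugs [{'centre': [305.3, 265.5], 'confidence': 0.62}] [{'centre': [241.0, 167.6], 'confidence': 0.92}] [544.1 318.1 178.1] 3.640309784557696
holder_handle [{'centre': [363.1, 276.6], 'confidence': 0.66}] [{'centre': [210.5, 207.4], 'confidence': 0.75}] [406.5 323.4 179. ] 3.8150738657080168
```

View pics/l.png

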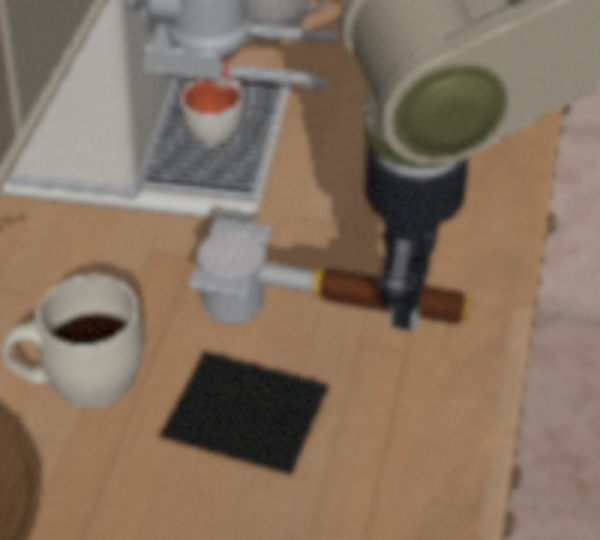

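```bash
python3 - <<'E'
from h import *
go(420,-20,200,0.08)
E
```

```text
dp [-30.  -27.5 342.9] roll -0.107 q [0.45 0.37 1.64 0.   1.13 2.05] pos [399.3 323.6 172.2] F [ 0.3 -0.  -4.9] w 0.238 t 6.95
```

```bash
python3 -m crank '[{"dp":[0,-10,10],"roll":0,"gripper":255},{"dp":[-2,-18,30],"roll":-0.01,"gripper":255},{"dp":[-5,-28,60],"roll":-0.02,"gripper":255},{"dp":[-8,-28,90],"roll":-0.03,"gripper":255},{"dp":[-11,-28,120],"roll":-0.04,"gripper":255},{"dp":[-14,-28,150],"roll":-0.05,"gripper":255},{"dp":[-17,-28,180],"roll":-0.06,"gripper":255},{"dp":[-20,-28,210],"roll":-0.08,"gripper":255},{"dp":[-23,-28,240],"roll":-0.1,"gripper":255},{"dp":[-26,-28,265],"roll":-0.107,"gripper":255}]'
python3 - <<'E'
from h import *
go(420,-20,200,0.08)
E
```

```text
time_s: 7.78
eef_pos: [418.1, 55.9, 201.7]
ee_rot: [-0.028, 0.028, -0.706, 0.707]
force: [-0.8, 0.3, -3.9]
grip_width: 0.24
dp [ 4.1  1.8 75.8] roll 0.0 q [-0.15  0.14  1.86 -0.    1.14  1.35] pos [418.1  55.9 201.7] F [-0.8  0.3 -3.9] w 0.24 t 7.7833
```

```bash
python3 -m crank '[{"dp":[1,0,20],"roll":0,"gripper":255},{"dp":[2,0,40],"roll":0,"gripper":255},{"dp":[4,1,60],"roll":0,"gripper":255},{"dp":[4,1,72],"roll":0,"gripper":255},{"dp":[4,1,72],"roll":0,"gripper":255},{"dp":[4,1,72],"roll":0,"gripper":255},{"dp":[4,1,72],"roll":0,"gripper":255}]'
cat > e.py <<'E'
from h import *
import sys
np.set_printoptions(precision=1,suppress=True)
s=cap("side");t=cap("top");st=ctrl.sense();print(st["eef_pos"],st["force"],st["wrist_torque"],st["grip_width"],st["joints"],st["time_s"])
for l in("holder_lugs","holder_handle","rail_front","seat","lever_grip"):
    a=models.spot_point(s,l);b=models.spot_point(t,l)
    print(l,[(x["centre"],x["confidence"]) for x in a[:1]+b[:1]],*(tri(s,a[0]["centre"],t,b[0]["centre"]) if a and b else ()))
c=[cv2.resize(p["color"][y:y+100,x:x+100],(400,400),interpolation=cv2.INTER_CUBIC) for p,x,y in((s,270,130),(t,300,160))]
cv2.imwrite("pics/"+sys.argv[1],np.hstack(c)[:,:,::-1])
E
python3 e.py r1.png
```

```text
time_s: 8.37
eef_pos: [420.0, -13.6, 200.5]
ee_rot: [-0.028, 0.028, -0.707, 0.707]
force: [-0.3, 0.9, -4.6]
grip_width: 0.237
[420.1 -13.3 200.4] [-0.2  0.1 -4.3] [-0.   0.6 -0. ] 0.23668040068794144 [-0.3  0.1  1.9 -0.   1.1  1.2] 8.4667
holder_lugs [([326.6, 182.8], 0.6)]
holder_handle [([375.0, 184.1], 0.75), ([350.2, 224.5], 0.53)] [491.7 -11.6 221.4] 128.0166736686178
rail_front [([326.6, 196.9], 0.63), ([349.0, 222.9], 0.7)] [571.5  -7.5 141.7] 6.481127884599673
seat [([295.9, 193.9], 0.68), ([362.4, 198.3], 0.86)] [657.4  -2.7 139.3] 6.622160350919016
lever_grip [([329.1, 175.4], 0.45), ([413.4, 293.3], 0.7)] [ 567.1 -260.7   39.6] 98.7153924010227
```

View pics/r1.png

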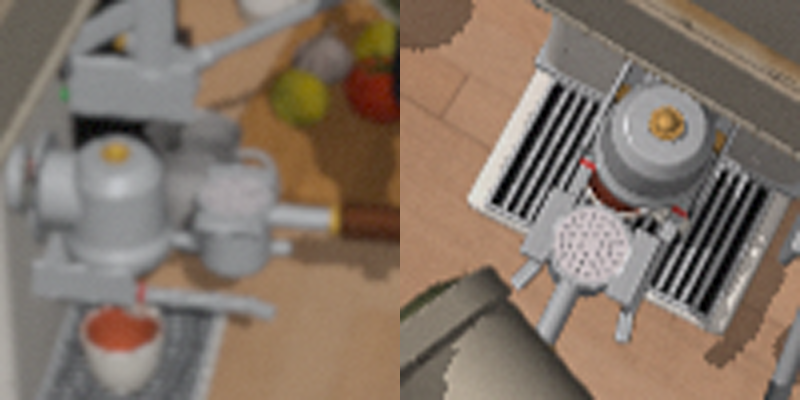

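The holder is above the open rail part, with the lugs straddling the rails (top crop: cup centre at about 590,245; red marks at 587,163 and 680,212). I'll measure the cup centre from the image and overlay the model.

```bash
cat > f.py <<'E'
from h import *
import sys
np.set_printoptions(precision=1,suppress=True)
s=cap("side");t=cap("top");st=ctrl.sense();p0=st["eef_pos"]
R=toolR();zx=R[:,2];yaw=np.arctan2(-zx[0],zx[1]);yaw=(yaw+np.pi/2)%np.pi-np.pi/2
D=144;c=p0+[D*np.cos(yaw),D*np.sin(yaw),5.6];print("tcp",p0,"yaw",round(yaw,3),"pred lugs",c,"t",st["time_s"],st["force"])
ux=np.array([np.cos(yaw),np.sin(yaw),0]);uy=np.array([-ux[1],ux[0],0])
m=np.array([627.2,-4.5,140]);ym=0.075;mx=np.array([np.cos(ym),np.sin(ym),0]);my=np.array([-mx[1],mx[0],0])
out=[]
for p,x,y in((s,270,130),(t,300,160)):
    K=5;im=cv2.resize(p["color"][y:y+80,x:x+80],None,fx=K,fy=K,interpolation=cv2.INTER_CUBIC)
    f=lambda X:tuple(int(v) for v in (np.array(proj(p,X))+.5-[x,y])*K)
    for sg in(1,-1):
        L=[c+a*ux+sg*b*uy+[0,0,6] for a,b in((-24,26),(-24,39),(24,39),(24,26))]
        for i in range(3):cv2.line(im,f(L[i]),f(L[i+1]),(255,255,0),1)
        for b in(30,40):cv2.line(im,f(m+sg*b*my-80*mx),f(m+sg*b*my),(0,255,0),1)
    for k in range(48):
        a=k*np.pi/24;cv2.circle(im,f(c+26*(np.cos(a)*ux+np.sin(a)*uy)+[0,0,6]),1,(0,200,255),-1)
    out.append(im)
cv2.imwrite("pics/"+sys.argv[1],np.hstack(out)[:,:,::-1])
E
python3 f.py o1.png
```

```text
tcp [420.3 -13.8 200.3] yaw 0.08 pred lugs [563.8  -2.3 205.9] t 9.0667 [ 0.4  0.1 -5. ]
```

View pics/o1.png

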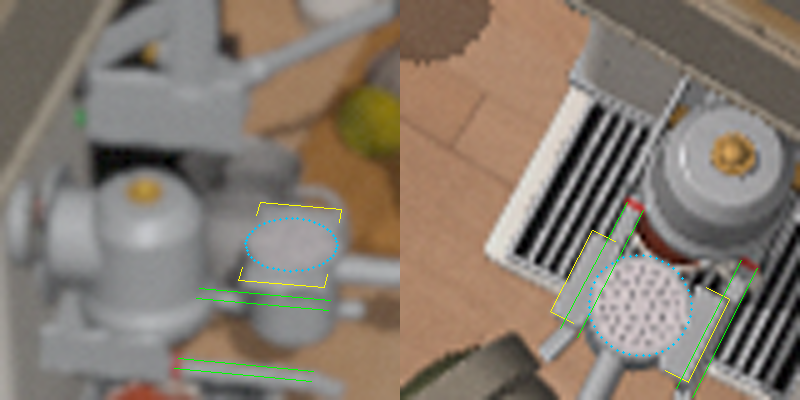

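```bash
python3 - <<'E'
from h import *
go(430.5,-20.5,140,0.083)
E
```

```text
dp [-9.7 60.3  7.5] roll -0.003 q [-0.31  0.14  1.87 -0.    1.14  1.18] pos [420.3 -13.8 200.3] F [ 0.4  0.1 -5. ] w 0.241 t 9.0667
```

```bash
python3 -m crank '[{"dp":[-5,0,4],"roll":-0.003,"gripper":255},{"dp":[-9.7,0,7.5],"roll":-0.003,"gripper":255},{"dp":[-9.7,12,7.5],"roll":-0.003,"gripper":255},{"dp":[-9.7,25,7.5],"roll":-0.003,"gripper":255},{"dp":[-9.7,38,7.5],"roll":-0.003,"gripper":255},{"dp":[-9.7,48,7.5],"roll":-0.003,"gripper":255},{"dp":[-9.7,55,7.5],"roll":-0.003,"gripper":255},{"dp":[-9.7,58,7.5],"roll":-0.003,"gripper":255},{"dp":[-9.7,58,7.5],"roll":-0.003,"gripper":255},{"dp":[-9.7,58,7.5],"roll":-0.003,"gripper":255}]'
python3 f.py o2.png
```

```text
time_s: 9.9
eef_pos: [430.9, -20.7, 142.7]
ee_rot: [-0.029, 0.029, -0.706, 0.707]
force: [0.7, -0.7, -4.0]
grip_width: 0.24
tcp [430.9 -20.7 142.9] yaw 0.083 pred lugs [574.4  -8.8 148.5] t 10.0 [-0.4  0.2 -4.6]
```

View pics/o2.png

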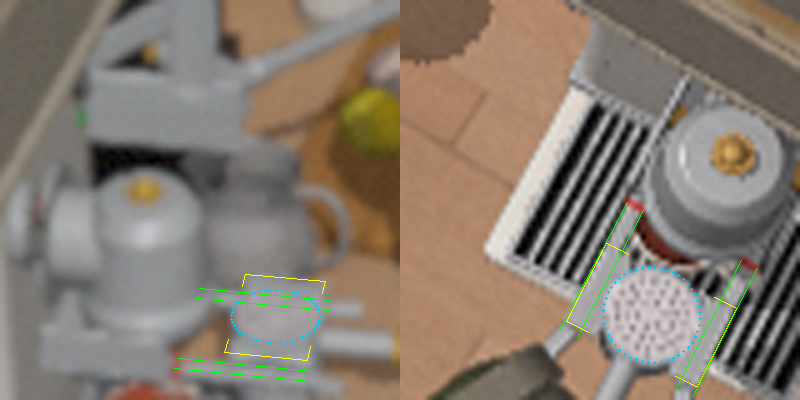

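Prediction and picture agree, with the lugs over the rails at (592,285) and (715,345) and no contact force. I lower them until they touch.

```bash
python3 -m crank '[{"dp":[0,2,0],"roll":0,"gripper":255},{"dp":[0,4,0],"roll":0,"gripper":255},{"dp":[0,6,0],"roll":0,"gripper":255},{"dp":[0,7,0],"roll":0,"gripper":255},{"dp":[0,7,0],"roll":0,"gripper":255},{"dp":[0,7,0],"roll":0,"gripper":255}]'
python3 -m crank '[{"dp":[0,1,0],"roll":0,"gripper":255},{"dp":[0,1,0],"roll":0,"gripper":255},{"dp":[0,1,0],"roll":0,"gripper":255}]'
```

```text
time_s: 10.5
eef_pos: [430.6, -20.6, 135.4]
ee_rot: [-0.029, 0.029, -0.706, 0.707]
force: [-1.3, -0.3, -2.6]
grip_width: 0.239
time_s: 10.75
eef_pos: [430.7, -20.6, 134.5]
ee_rot: [-0.029, 0.029, -0.706, 0.707]
force: [-1.2, 0.5, 0.7]
grip_width: 0.24
```

```bash
python3 -m crank '[{"dp":[-4,0,0],"roll":0,"gripper":255},{"dp":[-8,0,0],"roll":0,"gripper":255},{"dp":[-12,0,0],"roll":0,"gripper":255},{"dp":[-16,0,0],"roll":0,"gripper":255},{"dp":[-20,0,0],"roll":0,"gripper":255},{"dp":[-24,0,0],"roll":0,"gripper":255},{"dp":[-28,0,0],"roll":0,"gripper":255},{"dp":[-32,0,0],"roll":0,"gripper":255},{"dp":[-36,0,0],"roll":0,"gripper":255},{"dp":[-40,0,0],"roll":0,"gripper":255}]'
python3 - <<'E'
from h import *
print(ctrl.sense()["wrist_torque"])
go(503.5,-14,134.5,0.083)
E
```

```text
time_s: 11.58
eef_pos: [470.8, -17.2, 134.3]
ee_rot: [0.029, -0.029, 0.707, -0.706]
force: [-3.2, -0.6, 2.2]
grip_width: 0.235
[-0.11419196  0.34602939  0.00542738]
dp [-32.9  -0.2  -0.5] roll -0.0 q [-0.29  0.33  1.81 -0.    1.    1.2 ] pos [470.8 -17.2 134.3] F [-3.2 -0.6  2.2] w 0.235 t 11.5833
```

```bash
python3 -m crank '[{"dp":[-4,0,0],"roll":0,"gripper":255},{"dp":[-8,0,0],"roll":0,"gripper":255},{"dp":[-12,0,0],"roll":0,"gripper":255},{"dp":[-16,0,0],"roll":0,"gripper":255},{"dp":[-20,0,0],"roll":0,"gripper":255},{"dp":[-23,0,0],"roll":0,"gripper":255},{"dp":[-26,0,0],"roll":0,"gripper":255},{"dp":[-28,0,0],"roll":0,"gripper":255}]'
python3 -m crank '[{"dp":[-1,0,0],"roll":0,"gripper":255},{"dp":[-2,0,0],"roll":0,"gripper":255},{"dp":[-3,0,0],"roll":0,"gripper":255},{"dp":[-4,0,0],"roll":0,"gripper":255}]'
```

```text
time_s: 12.25
eef_pos: [498.6, -14.9, 134.3]
ee_rot: [0.029, -0.029, 0.707, -0.706]
force: [-2.9, -0.6, 1.7]
grip_width: 0.237
time_s: 12.58
eef_pos: [502.3, -14.6, 134.3]
ee_rot: [0.029, -0.029, 0.707, -0.706]
force: [-2.7, 0.0, 1.2]
grip_width: 0.236
```

```bash
python3 -m crank '[{"dp":[-1,0,0],"roll":0,"gripper":255},{"dp":[-2,0,0],"roll":0,"gripper":255},{"dp":[-3,0,0],"roll":0,"gripper":255},{"dp":[-4,0,0],"roll":0,"gripper":255}]'
python3 -m crank '[{"dp":[-1,0,0],"roll":0,"gripper":255},{"dp":[-2,0,0],"roll":0,"gripper":255}]'
```

```text
time_s: 12.92
eef_pos: [506.4, -14.3, 134.3]
ee_rot: [0.029, -0.029, 0.707, -0.706]
force: [-3.2, -0.2, 1.9]
grip_width: 0.237
time_s: 13.08
eef_pos: [508.2, -14.1, 134.3]
ee_rot: [0.029, -0.029, 0.707, -0.706]
force: [-9.7, -0.5, 2.0]
grip_width: 0.242
```

```bash
python3 -m crank '[{"dp":[-0.7,0,0],"roll":0,"gripper":255},{"dp":[-1,0,0],"roll":0,"gripper":255},{"dp":[-1,0,0],"roll":0,"gripper":255}]'; python3 f.py o3.png;python3 - <<'E'
from h import *
t=cap("top")
print(ctrl.sense()["wrist_torque"])
for l in ("lever","lever_grip","cup"):
    a=models.spot_point(t,l);print(l,[(x["centre"],x["confidence"],onz(t,x["centre"],dict(lever=220,lever_grip=331.5,cup=30)[l])) for x in a[:1]])
E
```

```text
time_s: 13.33
eef_pos: [508.2, -13.9, 134.0]
ee_rot: [0.028, -0.03, 0.707, -0.706]
force: [-11.2, -0.2, 4.3]
grip_width: 0.236
tcp [508.3 -14.  134.1] yaw 0.083 pred lugs [651.8  -2.  139.7] t 13.4333 [-9.5 -1.   4.8]
[-0.1082883   1.11119339 -0.13806584]
lever [([407.3, 217.5], 0.89, array([ 649.44431109, -126.64987249,  220.        ]))]
lever_grip [([415.0, 294.2], 0.64, array([ 478.62474696, -212.11065124,  331.5       ]))]
cup [([358.7, 204.8], 0.62, array([660.3736143,  -1.2877994,  30.       ]))]
```

View pics/o3.png

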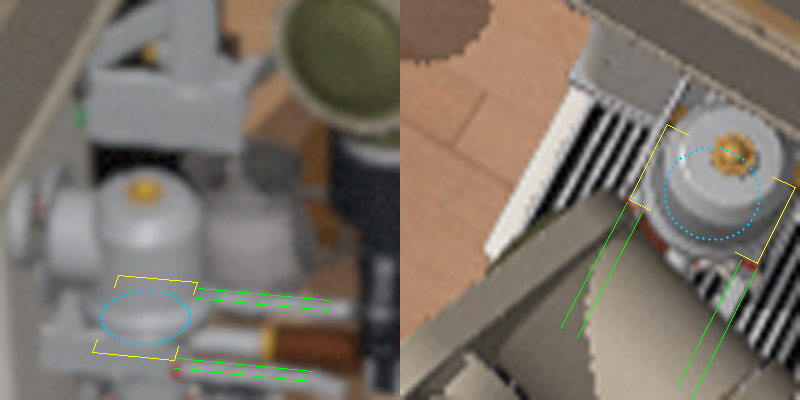

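The predicted lug front ends lie on the red marks at (632,203) and (750,265), and the arm stalled at 11 N against the stops, so the holder is home. Now I release it.

```bash
python3 -m crank '[{"dp":[0,0,0],"roll":0,"gripper":0},{"dp":[0,0,0],"roll":0,"gripper":0},{"dp":[0,0,0],"roll":0,"gripper":0},{"dp":[0,0,0],"roll":0,"gripper":0},{"dp":[0,0,0],"roll":0,"gripper":0},{"dp":[0,0,0],"roll":0,"gripper":0},{"dp":[0,-10,0],"roll":0,"gripper":0},{"dp":[0,-25,0],"roll":0,"gripper":0},{"dp":[0,-45,0],"roll":0,"gripper":0},{"dp":[0,-70,0],"roll":0,"gripper":0}]'
python3 - <<'E'
from h import *
go(481,-213,410,0.083+np.pi/2)
s=cap("side")
for l,z in (("holder_handle",131),("holder_lugs",140)):
    a=models.spot_point(s,l);print(l,[(x["centre"],x["confidence"],onz(s,x["centre"],z)) for x in a[:1]])
E
```

```text
time_s: 14.47
eef_pos: [508.8, -13.9, 205.0]
ee_rot: [0.029, -0.03, 0.707, -0.706]
force: [0.3, 0.2, -0.6]
grip_width: 1.001
dp [  44.5 -205.   196. ] roll 1.571 q [-0.26  0.32  1.62  0.    1.2   1.23] pos [508.8 -13.9 205. ] F [ 0.3  0.2 -0.6] w 1.001 t 14.4667
holder_handle [([343.2, 198.4], 0.98, array([521.64179716, -24.6938774 , 131.        ]))]
holder_lugs [([298.9, 197.4], 0.69, array([647.42660965,  11.96320223, 140.        ]))]
```

```bash
python3 -m crank '[{"dp":[0,-25,0],"roll":0,"gripper":0},{"dp":[0,-55,0],"roll":-0.1,"gripper":0},{"dp":[0,-85,0],"roll":-0.22,"gripper":0},{"dp":[0,-115,0],"roll":-0.34,"gripper":0},{"dp":[5,-145,0],"roll":-0.46,"gripper":0},{"dp":[10,-175,0],"roll":-0.58,"gripper":0},{"dp":[15,-200,10],"roll":-0.7,"gripper":0},{"dp":[20,-205,30],"roll":-0.82,"gripper":0},{"dp":[25,-205,50],"roll":-0.94,"gripper":0},{"dp":[30,-205,70],"roll":-1.06,"gripper":0}]'
python3 - <<'E'
from h import *
go(481,-213,410,0.083+np.pi/2)
E
```

```text
time_s: 15.45
eef_pos: [484.9, -87.0, 409.2]
ee_rot: [0.384, -0.384, 0.594, -0.593]
force: [1.4, -0.7, -0.3]
grip_width: 0.999
dp [116.6  -0.8  48. ] roll -0.505 q [-0.42  0.18  1.27  0.    1.69  0.01] pos [484.9 -87.  409.2] F [ 1.4 -0.7 -0.3] w 0.999 t 15.45
```

```bash
python3 -m crank '[{"dp":[20,0,8],"roll":-0.1,"gripper":0},{"dp":[45,0,18],"roll":-0.21,"gripper":0},{"dp":[70,0,28],"roll":-0.32,"gripper":0},{"dp":[95,0,38],"roll":-0.43,"gripper":0},{"dp":[114,0,47],"roll":-0.505,"gripper":0},{"dp":[114,0,47],"roll":-0.505,"gripper":0},{"dp":[114,0,47],"roll":-0.505,"gripper":0}]'
python3 - <<'E'
from h import *
s=cap("side");t=cap("top")
go(481,-216,335,0.083+np.pi/2)
for l,z in (("lever_grip",331.5),("holder_handle",131),("holder_lugs",140)):
  for p in (s,t):
    a=models.spot_point(p,l);print(l,[(x["centre"],x["confidence"],onz(p,x["centre"],z)) for x in a[:1]])
E
```

```text
time_s: 16.03
eef_pos: [480.5, -210.0, 408.4]
ee_rot: [0.518, -0.518, 0.482, -0.48]
force: [0.4, 0.8, -0.0]
grip_width: 1.0
dp [ 7.3 74.1 -0.2] roll -0.007 q [-0.63  0.26  1.17  0.    1.71 -0.71] pos [ 480.6 -208.8  409.1] F [-0.3  0.1 -0. ] w 1.0 t 16.1333
lever_grip [([369.8, 109.9], 0.8, array([ 483.226265 , -213.7673152,  331.5      ]))]
lever_grip [([415.6, 293.2], 0.6, array([ 481.1616048 , -212.18961068,  331.5       ]))]
holder_handle [([341.9, 200.3], 0.85, array([523.53463451, -14.73596846, 131.        ]))]
holder_handle []
holder_lugs [([296.8, 193.8], 0.66, array([658.20952679,  -3.69951427, 140.        ]))]
holder_lugs [([360.3, 200.5], 0.57, array([645.3693518 ,  -1.31163613, 140.        ]))]
```

```bash
python3 -m crank '[{"dp":[8,15,0],"roll":0,"gripper":0},{"dp":[8,35,0],"roll":0,"gripper":0},{"dp":[8,55,0],"roll":0,"gripper":0},{"dp":[8,70,0],"roll":0,"gripper":0},{"dp":[8,75,0],"roll":0,"gripper":0},{"dp":[8,75,0],"roll":0,"gripper":0},{"dp":[8,75,0],"roll":0,"gripper":0}]'
python3 -m crank '[{"dp":[0,0,0],"roll":0,"gripper":80},{"dp":[0,0,0],"roll":0,"gripper":160},{"dp":[0,0,0],"roll":0,"gripper":255},{"dp":[0,0,0],"roll":0,"gripper":255},{"dp":[0,0,0],"roll":0,"gripper":255},{"dp":[0,0,0],"roll":0,"gripper":255},{"dp":[0,0,0],"roll":0,"gripper":255},{"dp":[0,0,0],"roll":0,"gripper":255}]' 90
python3 - <<'E'
from h import *
go(481,-216,335,0.083+np.pi/2)
print(ctrl.sense()["wrist_torque"],toolR().round(3))
E
```

```text
time_s: 17.02
eef_pos: [481.4, -217.5, 335.2]
ee_rot: [0.519, -0.519, 0.48, -0.481]
force: [0.7, 0.3, -0.3]
grip_width: 1.0
time_s: 17.68
eef_pos: [477.7, -217.9, 335.3]
ee_rot: [-0.516, 0.521, -0.483, 0.479]
force: [-26.8, 0.7, 11.7]
grip_width: 0.248
dp [-1.6  0.2  3.4] roll -0.008 q [-0.65  0.27  1.34 -0.01  1.54 -0.72] pos [ 477.7 -217.9  335.3] F [-26.8   0.7  11.7] w 0.248 t 17.6833
[ 0.14558583  4.30364961 -0.20964696] [[ 0.075 -0.01   0.997]
 [-0.997 -0.001  0.075]
 [-0.    -1.    -0.01 ]]
```

```bash
python3 -m crank '[{"dp":[0,0,-2],"roll":0,"gripper":255},{"dp":[0,0,-4],"roll":0,"gripper":255},{"dp":[0,0,-4],"roll":0,"gripper":255}]'
python3 - <<'E'
from h import *
go(481,-216,335,0.083+np.pi/2)
for th in np.arange(.1,1.06,.1).tolist()+[1.03,1.06]:
    a=.56-th;print(round(th,2),"y",round(111.5-210*np.sin(a),1),"z",round(178-210*np.cos(a),1))
E
```

```text
time_s: 17.93
eef_pos: [477.2, -217.9, 335.1]
ee_rot: [0.519, -0.519, 0.48, -0.481]
force: [-0.7, 0.9, 6.0]
grip_width: 0.249
dp [-1.6  0.1  4. ] roll -0.006 q [-0.65  0.27  1.35  0.    1.53 -0.73] pos [ 477.2 -217.9  335.1] F [-0.7  0.9  6. ] w 0.249 t 17.9333
0.1 y 18.3 z -10.2
0.2 y 37.5 z -18.5
0.3 y 57.5 z -24.9
0.4 y 78.0 z -29.3
0.5 y 98.9 z -31.6
0.6 y 119.9 z -31.8
0.7 y 140.8 z -29.9
0.8 y 161.4 z -26.0
0.9 y 181.5 z -20.0
1.0 y 200.9 z -12.0
1.03 y 206.6 z -9.2
1.06 y 212.2 z -6.3
```

```bash
python3 -m crank '[{"dp":[0,5,-3],"roll":0,"gripper":255},{"dp":[0,12,-7],"roll":0,"gripper":255},{"dp":[0,18.3,-10.2],"roll":0,"gripper":255},{"dp":[0,28,-14.5],"roll":0,"gripper":255},{"dp":[0,37.5,-18.5],"roll":0,"gripper":255},{"dp":[0,47.5,-22],"roll":0,"gripper":255},{"dp":[0,57.5,-24.9],"roll":0,"gripper":255},{"dp":[0,68,-27.4],"roll":0,"gripper":255},{"dp":[0,78,-29.3],"roll":0,"gripper":255},{"dp":[0,78,-29.3],"roll":0,"gripper":255}]'
python3 - <<'E'
from h import *
go(477.2-29.2,-220.1,335-78,0.083+np.pi/2)
t=cap("side")
a=models.spot_point(t,"lever_grip");print([(x["centre"],x["confidence"]) for x in a[:1]],proj(t,[448,-220,254]))
E
```

```text
time_s: 18.77
eef_pos: [448.6, -219.9, 256.6]
ee_rot: [0.519, -0.518, 0.48, -0.481]
force: [-1.7, 3.5, 12.7]
grip_width: 0.249
dp [ 0.1 -0.4 -0.6] roll -0.006 q [-0.69  0.25  1.57  0.    1.32 -0.77] pos [ 448.6 -219.9  256.6] F [-1.7  3.5 12.7] w 0.249 t 18.7667
[([379.4, 129.3], 0.83)] [np.float64(380.0385900882541), np.float64(132.7770660287583)]
```

```bash
python3 -m crank '[{"dp":[0,10,-1.5],"roll":0,"gripper":255},{"dp":[0,20.9,-2.3],"roll":0,"gripper":255},{"dp":[0,31,-2.6],"roll":0,"gripper":255},{"dp":[0,41.9,-2.5],"roll":0,"gripper":255},{"dp":[0,52,-1.8],"roll":0,"gripper":255},{"dp":[0,62.8,-0.6],"roll":0,"gripper":255},{"dp":[0,73,1.1],"roll":0,"gripper":255},{"dp":[0,83.4,3.3],"roll":0,"gripper":255},{"dp":[0,93.5,6.2],"roll":0,"gripper":255},{"dp":[0,103.5,9.3],"roll":0,"gripper":255}]' 110
python3 - <<'E'
from h import *
go(448+9.3,-219.4,335-181.5,0.083+np.pi/2)
t=cap("side")
for l in("lever_grip","pawl"):
  a=models.spot_point(t,l);print(l,[(x["centre"],x["confidence"]) for x in a[:1]],proj(t,[457.5,-220,151]))
E
```

```text
time_s: 19.7
eef_pos: [455.1, -219.5, 152.4]
ee_rot: [-0.518, 0.52, -0.482, 0.479]
force: [-27.4, -3.2, 9.1]
grip_width: 0.247
dp [ 0.1 -1.1  2.2] roll -0.006 q [-0.68  0.38  1.69 -0.    1.08 -0.76] pos [ 455.1 -219.5  152.4] F [-27.4  -3.2   9.1] w 0.247 t 19.7
lever_grip [([373.9, 156.9], 0.92)] [np.float64(374.98229233437735), np.float64(160.40604196990265)]Traceback (most recent call last):
  File "<stdin>", line 5, in <module>
ValueError: it knows: cup, holder, holder_handle, holder_lugs, jug, lever, lever_grip, lever_hinge, machine, mug, rail_front, seat
```

```bash
python3 -m crank '[{"dp":[0,3,-2],"roll":0,"gripper":255},{"dp":[0,8,0],"roll":0,"gripper":255},{"dp":[0,14,2.5],"roll":0,"gripper":255},{"dp":[0,19.4,4.5],"roll":0,"gripper":255},{"dp":[0,23,6],"roll":0,"gripper":255},{"dp":[0,25,7],"roll":0,"gripper":255},{"dp":[0,25,7],"roll":0,"gripper":255}]' 120
python3 - <<'E'
from h import *
go(448+20.1,-218.4,335-206.6,0.083+np.pi/2)
E
```

```text
time_s: 20.38
eef_pos: [463.6, -218.9, 128.1]
ee_rot: [-0.518, 0.519, -0.481, 0.48]
force: [-10.5, 0.4, 11.8]
grip_width: 0.249
dp [-0.2 -0.3  4.5] roll -0.006 q [-0.67  0.42  1.69 -0.    1.03 -0.75] pos [ 463.6 -218.9  128.1] F [-10.5   0.4  11.8] w 0.249 t 20.3833
```

```bash
python3 -m crank '[{"dp":[0,1,0],"roll":0,"gripper":255},{"dp":[0,2,0],"roll":0,"gripper":255},{"dp":[0,2,0],"roll":0,"gripper":255}]'; python3 -m crank '[{"dp":[0,1,0],"roll":0,"gripper":255},{"dp":[0,2,0.5],"roll":0,"gripper":255},{"dp":[0,2,0.5],"roll":0,"gripper":255}]'; python3 -m crank '[{"dp":[0,1,0],"roll":0,"gripper":255},{"dp":[0,2,0.5],"roll":0,"gripper":255},{"dp":[0,2,0.5],"roll":0,"gripper":255}]'
```

```text
time_s: 20.63
eef_pos: [464.2, -218.9, 126.7]
ee_rot: [-0.519, 0.519, -0.48, 0.481]
force: [-8.2, 2.1, 13.1]
grip_width: 0.249
time_s: 20.88
eef_pos: [465.0, -218.9, 125.0]
ee_rot: [0.519, -0.519, 0.48, -0.481]
force: [-9.1, 2.7, 15.0]
grip_width: 0.241
time_s: 21.13
eef_pos: [465.8, -218.8, 123.2]
ee_rot: [0.519, -0.518, 0.48, -0.481]
force: [-7.6, 3.7, 17.0]
grip_width: 0.246
```

```bash
python3 -m crank '[{"dp":[0,1,0.5],"roll":0,"gripper":255},{"dp":[0,3,1],"roll":0,"gripper":255},{"dp":[0,3,1],"roll":0,"gripper":255}]'; python3 -m crank '[{"dp":[0,1,0],"roll":0,"gripper":255},{"dp":[0,3,1],"roll":0,"gripper":255},{"dp":[0,3,1],"roll":0,"gripper":255}]'
python3 - <<'E'
from h import *
t=cap("side");u=cap("top")
a=models.spot_point(t,"lever_grip");b=models.spot_point(u,"lever_grip");print(a[:1],b[:1])
if a and b:print(tri(t,a[0]["centre"],u,b[0]["centre"]))
print(proj(t,[467,-218,119]))
E
```

```text
time_s: 21.38
eef_pos: [467.2, -218.7, 120.4]
ee_rot: [0.519, -0.518, 0.48, -0.482]
force: [-6.5, 4.9, 17.4]
grip_width: 0.247
time_s: 21.63
eef_pos: [468.1, -218.7, 117.5]
ee_rot: [0.519, -0.519, 0.48, -0.481]
force: [-1.7, 4.1, 17.3]
grip_width: 0.245
[{'centre': [370.0, 165.3], 'confidence': 0.78}] []
[np.float64(371.40185648055785), np.float64(168.6360877189064)]
```

```bash
python3 - <<'E'
from h import *
s=cap("side");t=cap("top");print(ctrl.sense()["force"],ctrl.sense()["eef_pos"])
ym=.08;mx=np.array([np.cos(ym),np.sin(ym),0]);my=np.array([-mx[1],mx[0],0])
H=np.array([468.1,-213,0])+187*mx;H[2]=220
o=[]
for p,x,y in((s,285,100),(t,350,195)):
    K=4;im=cv2.resize(p["color"][y:y+110,x:x+100],None,fx=K,fy=K,interpolation=cv2.INTER_CUBIC)
    raw=im.copy()
    f=lambda X:tuple(int(v) for v in (np.array(proj(p,X))+.5-[x,y])*K)
    for th,c in((.84,(255,255,0)),(1.03,(0,255,0))):
        a=.56-th;e=H-210*np.cos(a)*mx+[0,0,210*np.sin(a)]
        for k in range(0,21): cv2.circle(im,f(H+60*my+(e-H)*k/20),1,c,-1)
        for b in(-46,46):cv2.circle(im,f(e+b*my),4,c,1)
    cv2.circle(im,f(ctrl.sense()["eef_pos"]+[0,0,-3]),4,(255,0,255),1)
    o.append(im)
cv2.imwrite("pics/last.png",np.hstack(o)[:,:,::-1])
E
```

```text
[-1.10019353  4.14477829 16.87937342] [ 468.08019159 -218.65091487  117.48604062]
```

View pics/last.png

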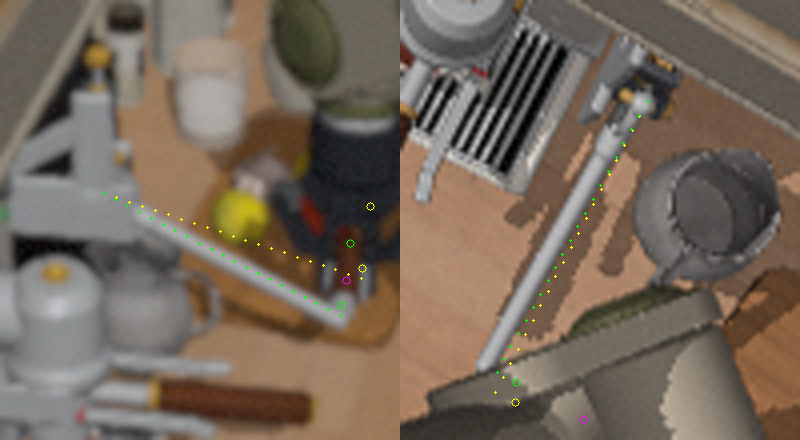

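The rod appears nearly along the 1.03 rad line, from (150,215) to (345,318). I measure its angle numerically before and after a further push.

```bash
cat > ang.py <<'E'
from h import *
def ang(ym=.08):
    s=cap("side")
    mx=np.array([np.cos(ym),np.sin(ym),0]);my=np.array([-mx[1],mx[0],0]);H=np.array([655,-198,220.])+55*my
    sat=cv2.cvtColor(s["color"],cv2.COLOR_RGB2HSV)[:,:,1].astype(float)
    P=[]
    for u in range(328,364):
        v0=100+(210+(4*(u-285)-140)*.52)/4
        vs=np.arange(int(v0)-6,int(v0)+8);w=np.clip(sat[vs,u].max()*.6-sat[vs,u],0,None)
        if w.sum()<1: continue
        P.append([u,(w*vs).sum()/w.sum()])
    P=np.array(P);k=np.polyfit(P[:,0],P[:,1],1);r=P[:,1]-np.polyval(k,P[:,0]);g=abs(r)<1;k=np.polyfit(P[g,0],P[g,1],1)
    X=[]
    for u in(330,362):
        o,d=ray(s,(u,np.polyval(k,u)));X.append(o+d*((H-o)@my)/(d@my))
    d=X[1]-X[0];a=np.arctan2(d[2],-(d@mx));print("slope",k[0],"rms",r[g].std(),g.sum(),"theta",.56-a,"pts",X[0].round(1),X[1].round(1))
ang()
E
python3 ang.py
python3 -m crank '[{"dp":[0,1,0.5],"roll":0,"gripper":255},{"dp":[0,2,1],"roll":0,"gripper":255},{"dp":[0,3,1.5],"roll":0,"gripper":255},{"dp":[0,4,2],"roll":0,"gripper":255},{"dp":[0,4,2],"roll":0,"gripper":255}]'
python3 ang.py
```

```text
slope 0.5102461546200752 rms 0.23366008975544522 35 theta 1.0240049842666124 pts [ 589.8 -148.   181.8] [ 487.8 -156.2  130.6]
time_s: 22.4
eef_pos: [468.7, -218.7, 116.2]
ee_rot: [-0.518, 0.52, -0.48, 0.48]
force: [-23.0, 9.0, 52.1]
grip_width: 0.246
slope 0.5144263767197678 rms 0.21360066984861414 35 theta 1.0279400519735278 pts [ 589.8 -148.   181.3] [ 487.8 -156.2  129.6]
```

The force jumped to 52 N and the travel stalled, with the rod at 1.03 rad, so the lever is on the bottom stop. I ease the push slightly, still well above the 15 N of the spring, then check.

```bash
python3 -m crank '[{"dp":[0,-0.7,-1],"roll":0,"gripper":255},{"dp":[0,-1.3,-2],"roll":0,"gripper":255},{"dp":[0,-1.3,-2],"roll":0,"gripper":255},{"dp":[0,-1.3,-2],"roll":0,"gripper":255}]'
python3 ang.py
python3 - <<'E'
from h import *
np.set_printoptions(precision=1,suppress=True)
s=cap("side");t=cap("top");print(ctrl.sense()["force"],ctrl.sense()["eef_pos"])
for l,z in dict(holder_lugs=140,holder_handle=131,cup=30,jug=0,mug=0).items():
    print(l,[[(onz(p,x["centre"],z),x["confidence"]) for x in models.spot_point(p,l)[:1]] for p in(s,t)])
E
```

```text
time_s: 22.78
eef_pos: [468.4, -218.7, 116.8]
ee_rot: [0.519, -0.519, 0.479, -0.482]
force: [-8.6, 9.6, 37.6]
grip_width: 0.248
slope 0.5122698306906808 rms 0.21958737638397105 35 theta 1.0259070255152016 pts [ 589.8 -148.   181.6] [ 487.8 -156.2  130.1]
[-7.8  8.2 36.7] [ 468.4 -218.7  116.8]
holder_lugs [[(array([660.3, -15.5, 140. ]), 0.91)], [(array([651.4,  -1.9, 140. ]), 0.69)]]
holder_handle [[(array([521.6, -24.7, 131. ]), 0.83)], [(array([523.7, -16.1, 131. ]), 0.6)]]
cup [[(array([649. ,   3.4,  30. ]), 0.66)], [(array([653.8, -11.2,  30. ]), 0.4)]]
jug [[(array([ 626. , -254.4,    0. ]), 0.83)], [(array([ 636., -242.,    0.]), 0.98)]]
mug [[(array([691.9, 318.9,   0. ]), 0.8)], [(array([681.4, 331.1,   0. ]), 0.87)]]
```

```bash
python3 -c "
from rig import ctrl
print(ctrl.finish_job());print(ctrl.sense()['force'],ctrl.sense()['eef_pos'],ctrl.sense()['time_s'])"
```

```text
the job is handed in; nothing more can be done
None
the job is handed in; nothing more can be done
```

The job is handed in at about 23 s of the 62 s allowed, with the filter holder home and released, and the lever held at its bottom stop. The hand-in gave no verdict.

**Filter holder:** I set it down by its lugs on the rails and slid it in until it stalled at about 11 N. The lugs' front ends then lay on the red marks. I let go, and later detections still put it within about 2 mm of home from the top camera. The side camera was off by up to about 16 mm, which I took as detection noise.

**Lever:** I took the cross grip and pushed the lever down in one continuous hold. I never saw the click itself, because the pawl can't be detected. At the bottom the force jumped to 52 N and the grip stalled. I eased off to about 37 N upward, still well above the 15 N spring. The rod measured 1.026 rad against the stop at 1.03.

**Disagreement:** the grip ended about 11 mm lower than my arc predicted. I attribute that to how the bar sat in the pads. The rod angle and the force jump both say the lever is on the stop.

**Cup, jug and mug:** their detections match the first ones only to within the cameras' scatter, roughly 10–15 mm. I felt no contact with any of them.

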